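Lay the standing firebrick into the soldering hearth

TASK

The tall firebrick is standing on its end on the soldering hearth. Push it over so that it falls flat towards the hearth's low back wall, then push it along until its end meets that wall, roughly square to it. Only push it, never pick it up, and leave the short brick, jar, torch and tweezer stand where they are.

Things in the scene. Friction and masses are not known exactly. Their poses are not given: they have to be found in the camera images.
- hearth: Fixed soldering hearth, 390 (x) x 345 (y) mm of tan slabs on a white tile 420 x 440 mm; slab top level, 30 mm above the table. Origin on the table under its centre; x points from its open front (robot side) to its back wall, y left, z up. The wall is fixed at the far end: front face at x = 120 mm, 64 mm thick, as long as the slabs are wide, 65 mm high above them. Place and yaw vary
- wall_foot (a point): Middle of the foot of the back wall's front face, on the slabs' top (30 mm above the table); axes as the hearth's
- brick_center (a point): Centre of the tall loose firebrick, 150 mm long, 80 wide, 44 thick, 0.3 to 0.5 kg, plain tan, standing on end in the left or right half of the slabs, far face 180 to 210 mm from the wall. Its x: through the thickness (towards the wall at the start), y: width, z: length (up at the start). Pushed high on the near face it tips, falls by itself past 0.3 rad, lies 2 to 7 cm short of the wall
- brick_top (a point): Centre of the tall brick's end face that is uppermost at the start, 75 mm from its centre along the brick's z; this end is to meet the wall
- offcut: Short loose firebrick standing in the other half of the slabs: 85 mm high, 50 mm thick (x), 80 mm wide (y); origin at the centre of its underside. Leave alone
- jar: Small closed white jar with a black cap, 52 mm across, 60 mm high, on the table beside the hearth; origin at the centre of its underside. Leave alone
- torch: Brass hand torch lying on the table beside the hearth, about 210 mm long along its x, 34 mm high, origin under its valve block. Leave alone
- thirdhand: Tweezer stand: round steel foot 60 mm across with a thin post and two wire arms, about 110 mm high, on the table beside the hearth; origin at the centre of its underside. Leave alone
Not all that is in view belongs to the job. Leave any green or pink look-alike of the part that bears brick_center alone.

How it is judged (in metres and radians):
On the way:
1. the tall brick has been tipped and lies flat on the slabs, its former top end towards the back wall (angle between brick_center's own z axis and vertical between 1.5 and 1.64 rad and (angle between brick_center's own x axis and vertical below 0.07 rad or angle between brick_center's own x axis and vertical above 3.07 rad) and z of brick_center in the frame of hearth between 0.046 and 0.057 m and angle between the z axis of brick_center and the x axis of hearth, either way round below 0.5 rad and x of brick_top in the frame of wall_foot between -0.1 and 0.004 m), for 0.2 s.
At the end, for the whole second after the job is handed in: The tall brick lies flat on the slabs on a broad face, its former top end within 8 mm of the back wall (at the middle) and square to it within 8 degrees, at rest and untouched; the other things stand where they were (angle between brick_center's own z axis and vertical between 1.5 and 1.64 rad and (angle between brick_center's own x axis and vertical below 0.07 rad or angle between brick_center's own x axis and vertical above 3.07 rad) and z of brick_center in the frame of hearth between 0.046 and 0.057 m and angle between the z axis of brick_center and the x axis of hearth, either way round below 0.14 rad and x of brick_top in the frame of wall_foot between -0.008 and 0.004 m and y of brick_top in the frame of wall_foot between -0.172 and 0.172 m and linear speed of brick below 0.02 m/s and contact force between the fingers and brick below 0.1 N).
It fails at once if the tall brick is lifted or carried instead of pushed (z of brick_center in the frame of hearth above 0.125 m or (angle between brick_center's own z axis and vertical above 1.35 rad and z of brick_center in the frame of hearth above 0.075 m)).
It fails at once if the short brick is moved by more than 15 mm or tipped (distance of offcut from where it was at the start of the episode above 0.015 m or angle between offcut's own z axis and vertical above 0.3 rad).
It fails at once if the jar is moved by more than 15 mm or tipped (distance of jar from where it was at the start of the episode above 0.015 m or angle between jar's own z axis and vertical above 0.3 rad).
It fails at once if the torch is moved by more than 15 mm or tipped (distance of torch from where it was at the start of the episode above 0.015 m or angle between torch's own z axis and vertical above 0.3 rad).
It fails at once if the tweezer stand is moved by more than 15 mm or tipped (distance of thirdhand from where it was at the start of the episode above 0.015 m or angle between thirdhand's own z axis and vertical above 0.3 rad).
It also fails if it takes over 45 s, if anything falls off the work surface, if the arm or the gripper's body presses on something with over 40 N, if the wrist force passes 120 N, or if a joint passes its speed limit or range.

ROBOT

A 6-joint arm with a two-finger parallel gripper is mounted at the origin on the work surface. World frame = base frame: x ahead of the robot, y to its left, z up, the work surface at z = 0. Lengths are in mm, angles in degrees, forces in N, time in s.
With the tool pointing down it reaches from about 300 to 850 mm from the base axis. Payload 4.2 kg.
Tool frame: the origin (TCP) lies midway between the tips of the shut fingers; the grasp point (between the pads) lies env.grip_depth behind it (env.grip_depth is the distance from the TCP to the grasp point, in mm); z points along the fingers, y is the direction in which the jaws open and shut (so a half turn about z gives the same grasp; the last joint's range is limited). The gripper opens to 91 mm and grips with 3 to 60 N. Pads are 32 mm wide; open, the fingers measure 118 mm over their backs; the gripper's body (76 mm by 178 mm) begins 60 mm behind the grasp point.
Start: joints at [71.677, 18.312, 89.639, -0, 72.044, -1.146], TCP at [169.816, 549.368, 213.976] pointing down, gripper open.
Joint ranges: [-177.97, 177.97], [-48.28, 115.42], [12.27, 149.76], [-77.06, 257.06], [2.81, 150.46], [-146.56, 146.56]. Speed limits (degrees/s): [147.25, 147.25, 180, 180, 180, 180].

INTERFACE

Orientations are given as [roll, pitch, yaw] about the fixed x, y, z axes, in that order (R = Rz(yaw) Ry(pitch) Rx(roll)).
In Python, from workcell import env, cams, spotter gives the robot as it stands.
- The arm moves only by the tool apply_moves, never from a script. Its argument "plan" is a list of rows, each an object with "jaw": the closure, from 0 (fully open) to 1 (shut); "delta_pos": the shift along the tool's x, y, z in mm, a list of three; "spin": the turn about the tool's z in rad. In form: [{"jaw": jaw, "delta_pos": [dx, dy, dz], "spin": spin}, ...]. A call has exactly 8 rows; each row is the pose to reach, as a shift and turn from the pose measured when the call began, along the tool's axes at that moment; what a row does not reach only later rows make up. A row lasts 1/8 s, in which the tool goes at most 62.5 mm and 10.7 degrees, less where a joint would pass 70% of its speed; a pose out of reach is approached as far as the arm can. A call with a gripper value outside its range is refused whole. The fingers move at their own pace and stop on an object; "squeeze" is the grip in N (left out, the last holds). Time passes only in rows, so rows that repeat a pose let the fingers close, or fill a call up. It gives the time, the measured TCP pose, the force and the opening at its end, in the units of the state.
- env.state(): the state, without advancing time (a new reading comes with each control period).
- cams.grab_frame(name): name is "scene" or "top" or "wrist"; returns the picture (400x640x3 uint8, red, green, blue); there is no depth.
- cams.calibration(name): a dict with "camera_matrix" (3x3 intrinsics, pixels), "rvec" (rotation vector, rad) and "tvec" (3), from world to camera coordinates, as OpenCV has them. Camera axes: x right, y down, z forward; pixel columns grow to the right and rows downward; lengths in mm; the calibration is good to about 2 mm. A picture is of the moment at which its call begins: read the wrist's pose just before it. calibration takes no time and is no camera call; for the wrist camera it gives the pose at the moment of the call.
- env.job_done(): hands the job in, once; it reports no verdict.
Trained networks look in the newest picture that a camera, given by its name, has taken for a name from the list of things; names that differ only in an ending like _2 or _b are one class to them, and where a whole thing is asked for, a point or a joint stands for the part that bears it (a point fixed in the world has none). Each returns a list of dicts, best first, with "confidence" (0 to 1); they miss things now and then, are a little off and sometimes report something else, mostly with a low value. They report only what shows in the picture. A call takes as long as a camera call. They do not tell look-alikes from the thing itself.
- spotter.masks_of(camera, target): "region" (400x640 bool, what is visible of it) and "extent" ([left, top, right, bottom] in pixels, round what is visible of it).
The state is a dict: "time_s": time; "qpos": joint angles; "qvel": joint speeds; "effort": joint torques, N m; "ee_pos": TCP position; "ee_rot": TCP orientation; "force": force on the tool from outside, world axes, zero at the start; "torque": the same for the moment, N m; "gripper_width": finger opening in mm.
Only numpy, scipy, OpenCV 4.12 (cv2) and the standard library are available. Lean on these libraries where they do the work, as an engineer would, in place of code of your own. Each camera call takes 0.05 s, during which the arm holds its last target.

## Working session

There is one attempt and no reset: what is moved stays moved. The work goes in short steps, Python scripts to look and compute and a tool call to move; the robot and the scene stay as the last step left them, time stands still between calls to the robot, and variables do not carry over. Pictures are saved under pics/ and viewed, and the job is handed in when it is done.

Besides the shell and the picture viewer there is one more tool, called after "Emit:" as name([rows], argument=value, ...), one row to a line, values as JSON. apply_moves: Moves the arm, as the interface text tells. Its arguments: {"type":"object","properties":{"plan":{"type":"array"},"squeeze":{"type":"number"}},"required":["plan"]}

```bash
mkdir -p pics; ls; python3 - <<'E'
from workcell import env,cams,spotter
import cv2
print(env.state()); print(env.grip_depth)
for n in ("scene","top"):
    im=cams.grab_frame(n); cv2.imwrite(f"pics/{n}0.png",im[...,::-1])
    for t in ("brick_center","offcut","hearth","jar","torch","thirdhand"):
        for d in spotter.masks_of(n,t)[:4]: print(n,t,round(d["confidence"],2),d["extent"],d["region"].sum())
    print(cams.calibration(n))
E
```

```text
pics
{'time_s': 0.0, 'qpos': array([ 7.16741354e+01,  1.83508406e+01,  8.97046927e+01, -8.48137907e-04,
        7.20416988e+01, -1.14626308e+00]), 'qvel': array([-0.02198082,  0.05776183, -0.07304197, -0.01441548, -0.01283568,
        0.06873502]), 'effort': array([-4.22339299e-04, -4.12471390e+01, -2.31973439e+01,  7.26166950e-02,
        4.57319291e-02, -1.59262668e-04]), 'ee_pos': array([169.69261357, 548.88727714, 213.13989155]), 'ee_rot': array([-1.79902771e+02, -1.13889193e-03,  1.62820660e+02]), 'force': array([-0.0921603 ,  0.1318509 ,  0.29241471]), 'torque': array([-0.00076198,  0.03186098, -0.03730474]), 'gripper_width': 90.96755925708248}
18.8
scene brick_center 0.88 [331.9, 179.3, 364.6, 222.7] 1275
scene brick_center 0.86 [400.7, 135.7, 425.1, 184.8] 924
scene brick_center 0.83 [357.6, 125.8, 387.9, 174.2] 1081
scene brick_center 0.72 [439.3, 208.8, 485.7, 259.1] 1454
scene offcut 0.88 [265.8, 182.0, 294.3, 217.8] 859
scene hearth 0.58 [229.9, 185.6, 400.9, 322.7] 18248
scene jar 0.87 [389.2, 196.3, 411.1, 219.5] 362
scene torch 0.73 [176.0, 215.7, 214.0, 290.7] 887
sce
[... 447 characters left out ...]
] 1004
top brick_center 0.75 [179.4, 252.1, 220.7, 288.6] 1119
top brick_center 0.7 [273.9, 193.6, 309.5, 222.8] 928
top offcut 0.58 [347.7, 210.8, 380.3, 240.5] 826
top hearth 0.59 [244.5, 105.6, 411.6, 266.1] 22825
top jar 0.54 [218.1, 210.0, 239.9, 228.5] 357
top torch 0.9 [436.4, 151.7, 467.8, 226.9] 899
top torch 0.58 [270.0, 188.9, 311.1, 222.5] 969
top thirdhand 0.73 [205.1, 151.5, 240.5, 178.2] 404
{'camera_matrix': array([[425.53881663,   0.        , 320.87029959],
       [  0.        , 425.53881663, 201.94666689],
       [  0.        ,   0.        ,   1.        ]]), 'rvec': array([ 2.15557325, -2.10219304,  0.21115028]), 'tvec': array([  25.30975213,  548.35478352, 1056.19223031])}
```

View pics/scene0.png

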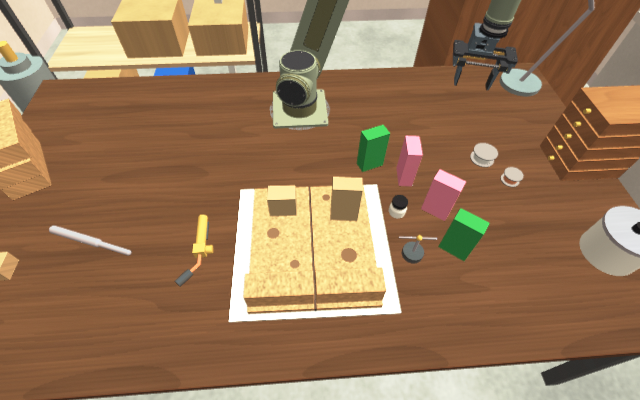

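View pics/top0.png

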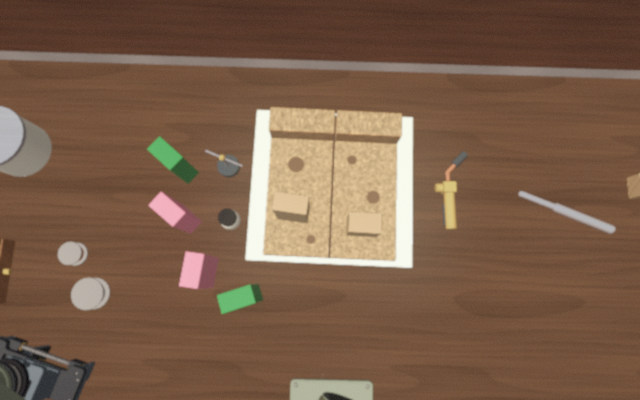

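Scene view: the tan tall brick is at about (348,198) and the short tan one at (282,200). In the top view they are at (291,207) and (364,224). The green and pink blocks at the side are look-alikes and stay untouched. Next I'll confirm on an enlarged crop and measure.

```bash
python3 - <<'E'
import cv2
a=cv2.imread("pics/top0.png")[100:272,240:420]; cv2.imwrite("pics/crop_top.png",cv2.resize(a,None,fx=3.4,fy=3.4,interpolation=cv2.INTER_CUBIC))
b=cv2.imread("pics/scene0.png")[160:330,220:420]; cv2.imwrite("pics/crop_scene.png",cv2.resize(b,None,fx=3.4,fy=3.4,interpolation=cv2.INTER_CUBIC))
E
```

```text
(no output)
```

View pics/crop_top.png

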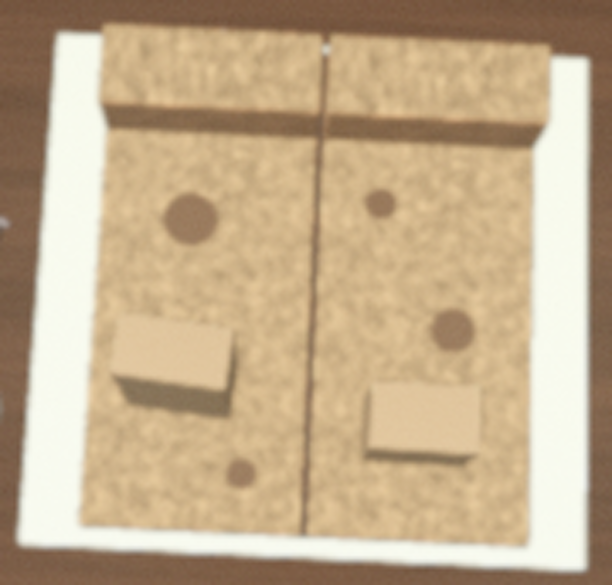

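View pics/crop_scene.png

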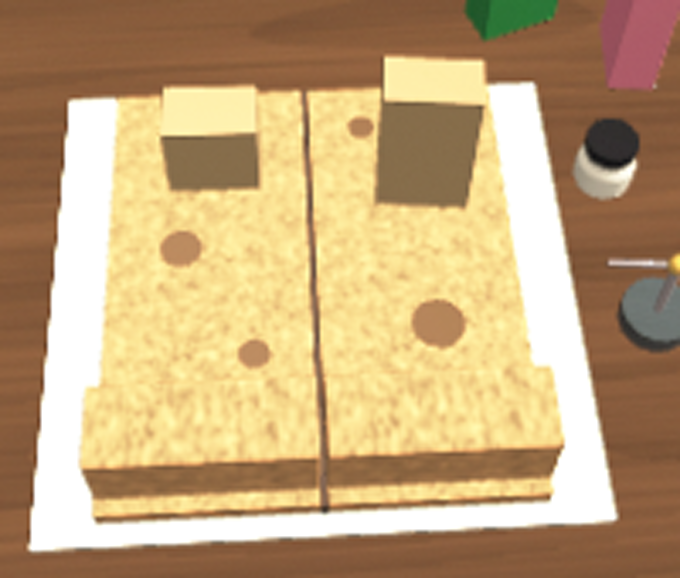

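```bash
cat > h.py <<'E'
import numpy as np,cv2
from scipy.optimize import least_squares
from workcell import cams
C={n:cams.calibration(n) for n in("scene","top")}
def proj(n,P,c=None):
    c=c or C[n]
    return cv2.projectPoints(np.asarray(P,float).reshape(-1,3),c["rvec"],c["tvec"],c["camera_matrix"],None)[0].reshape(-1,2)
def T(p,L):
    L=np.asarray(L,float);c,s=np.cos(p[2]),np.sin(p[2])
    return np.c_[p[0]+c*L[:,0]-s*L[:,1],p[1]+s*L[:,0]+c*L[:,1],L[:,2]]
def fit(p0,obs):
    f=lambda p:np.concatenate([(proj(n,T(p,L))-U).ravel() for n,L,U in obs])
    r=least_squares(f,p0,loss="soft_l1");return r.x,np.round(r.fun.reshape(-1,2),1)
E
python3 - <<'E'
from h import *
t=lambda a:np.array(a)/3.4+[240,100]
s=lambda a:np.array(a)/3.4+[220,160]
H=172.5
p,r=fit([500,0,0],[("top",[[184,H,95],[184,-H,95],[120,H,95],[120,-H,95],[-195,H,30],[-195,-H,30],[120,H,30],[120,-H,30]],t([[104,24],[551,45],[103,105],[548,124],[82,525],[528,546],[107,127],[536,146]])),
("scene",[[-195,-H,30],[120,-H,95],[120,H,95],[184,-H,95],[184,H,95]],s([[118,97],[87,388],[550,368],[82,467],[561,447]]))])
print("hearth",p[:2],np.degrees(p[2]));print(r)
hp=p
def inv(q):
    c,s_=np.cos(hp[2]),np.sin(hp[2]);d=np.array(q[:2])-hp[:2];return [c*d[0]+s_*d[1],-s_*d[0]+c*d[1],np.degrees(q[2]-hp[2])]
tp=[[22,40,180],[22,-40,180],[-22,-40,180],[-22,40,180]]
o1=("top",tp,t([[118,316],[235,326],[226,390],[113,377]]))
o2=("scene",[[-22,-40,180],[-22,40,180],[22,40,180],[22,-40,180],[22,-40,30],[22,40,30]],s([[384,57],[485,60],[484,105],[381,101],[376,203],[467,207]]))
for o in ([o1],[o2],[o1,o2]):
    p,r=fit([450,90,0],o);print("brick",p[:2],np.degrees(p[2]),"hearth frame",inv(p));print(r.tolist())
p,r=fit([450,-90,0],[("top",[[25,40,115],[25,-40,115],[-25,-40,115],[-25,40,115]],t([[371,382],[480,385],[477,454],[366,452]]))])
print("offcut",p[:2],np.degrees(p[2]),inv(p));print(r.tolist())
E
```

```text
hearth [601.71079293   8.75509594] -1.2747098959884091
[[-0.3 -1. ]
 [ 0.5 -0.7]
 [-1.7 -1.4]
 [ 1.1 -0.5]
 [-1.2 -0.4]
 [ 0.7 -0.3]
 [-0.3  0.5]
 [-0.1  1.1]
 [-0.6 -0.5]
 [-1.4 -1.6]
 [ 0.6 -1.8]
 [-1.8  0.2]
 [ 1.5 -0.6]]
brick [517.67848823 108.84306492] -4.294005569425262 hearth frame [np.float64(-86.23807078915354), np.float64(98.19381301670782), np.float64(-3.0192956734368526)]
[[-0.1, -0.5], [0.1, 0.0], [0.8, 0.0], [-0.9, 0.4]]
brick [521.48330265 109.34512271] 1432.9838663996081 hearth frame [np.float64(-82.4453667699495), np.float64(98.78038864528865), np.float64(1434.2585762955964)]
[[-0.3, -0.5], [-0.1, -0.0], [0.6, -0.2], [0.2, -0.4], [-0.4, 0.6], [0.0, 0.7]]
brick [519.24117598 109.22201662] 354.3517845110118 hearth frame [np.float64(-84.68419994457223), np.float64(98.60743456536262), np.float64(355.62649440700017)]
[[0.1, -1.5], [0.2, -0.2], [0.4, -0.3], [-1.2, -0.7], [-0.6, -0.8], [-0.5, -1.0], [0.6, -1.2], [0.3, -0.8], [-0.4, 0.3], [0.0, -0.2]]
offcut [486.32896221 -67.66085884] -0.6490326884910024 [np.float64(-113.65332360901141), np.float64(-78.96383371737006), np.float64(0.6256772074974069)]
[[-0.8, -0.1], [-0.1, 0.2], [0.6, 0.3], [0.2, -0.3]]
```

```bash
cat >> h.py <<'E'
from scipy.spatial.transform import Rotation as R
def move(tgt,yaw,via=()):
    from workcell import env
    s=env.state();M=R.from_euler("xyz",s["ee_rot"],degrees=True).as_matrix()
    print("now",s["ee_pos"].round(1),s["ee_rot"].round(2),s["time_s"],s["gripper_width"],s["force"].round(2))
    dy=(yaw-s["ee_rot"][2]+180)%360-180
    print("spin",-np.radians(dy).round(4),[ (M.T@(np.array(t)-s["ee_pos"])).round(1).tolist() for t in list(via)+[tgt]])
E
python3 -c "
from h import *
move([440,116,213],175,[[300,340,213]])"
```

```text
now [169.8 549.4 214. ] [179.99   0.   162.83] 0.7 91.02521645895914 [-0.73 -0.78 -0.27]
spin -0.2125 [[-186.2, -161.6, 1.0], [-386.1, -334.3, 0.9]]
```

Emit:
apply_moves([
  {"jaw":0.56,"delta_pos":[-39,-33,0],"spin":-0.03},
  {"jaw":0.56,"delta_pos":[-78,-67,0],"spin":-0.06},
  {"jaw":0.56,"delta_pos":[-117,-101,0],"spin":-0.09},
  {"jaw":0.56,"delta_pos":[-156,-135,0],"spin":-0.12},
  {"jaw":0.56,"delta_pos":[-195,-169,0],"spin":-0.15},
  {"jaw":0.56,"delta_pos":[-234,-203,0],"spin":-0.18},
  {"jaw":0.56,"delta_pos":[-273,-237,0],"spin":-0.213},
  {"jaw":0.56,"delta_pos":[-312,-270,0],"spin":-0.213},
])

```text
time_s: 1.7
ee_pos: [388.9, 197.8, 214.3]
ee_rot: [180.0, 0.1, 175.0]
force: [1.5, 0.2, -0.5]
gripper_width: 40.3
```

```bash
python3 -c "
from h import *
move([465,113,155],175,[[440,116,213]])"
```

```text
now [388.9 197.8 214.3] [1.7996e+02 5.0000e-02 1.7504e+02] 1.7 40.31845525265856 [ 1.48  0.24 -0.52]
spin 0.0007 [[-57.9, -77.1, 1.3], [-83.1, -78.0, 59.3]]
```

Emit:
apply_moves([
  {"jaw":0.56,"delta_pos":[-20,-40,0],"spin":0},
  {"jaw":0.56,"delta_pos":[-50,-78,0],"spin":0},
  {"jaw":0.56,"delta_pos":[-60,-78,20],"spin":0},
  {"jaw":0.56,"delta_pos":[-70,-78,50],"spin":0},
  {"jaw":0.56,"delta_pos":[-75,-78,59],"spin":0},
  {"jaw":0.56,"delta_pos":[-75,-78,59],"spin":0},
  {"jaw":0.56,"delta_pos":[-75,-78,59],"spin":0},
  {"jaw":0.56,"delta_pos":[-75,-78,59],"spin":0},
])

```text
time_s: 2.7
ee_pos: [457.2, 114.0, 156.2]
ee_rot: [179.9, 0.2, 175.1]
force: [0.6, -0.0, 0.4]
gripper_width: 40.1
```

```bash
python3 - <<'E'
from h import *
move([515,109,155],175)
ims=[cv2.resize(cams.grab_frame(n)[y:y+150,x:x+200],None,fx=3,fy=3) for n,y,x in (("top",120,220),("scene",120,250))]
cv2.imwrite("pics/a.png",np.vstack(ims)[:,:,::-1][:900]) 
cv2.imwrite("pics/a_s.png",ims[1][...,::-1]);cv2.imwrite("pics/a_t.png",ims[0][...,::-1])
E
```

```text
now [457.2 114.  156.2] [1.7993e+02 1.5000e-01 1.7507e+02] 2.7 40.06121289460326 [ 0.64 -0.01  0.4 ]
spin 0.0012 [[-58.0, 0.0, 1.4]]
```

View pics/a_s.png

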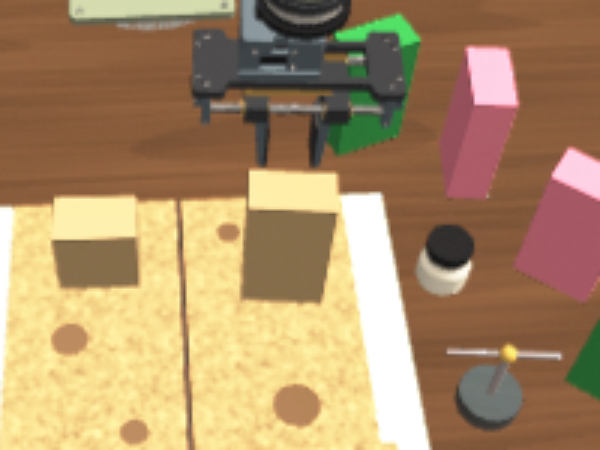

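View pics/a_t.png

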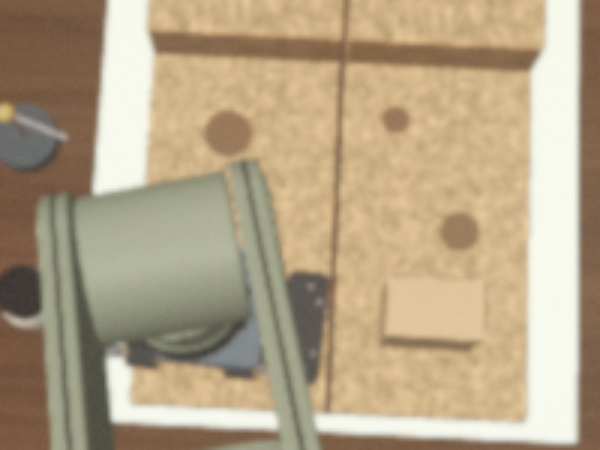

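The fingers are behind the upper half of the brick and centred on it: fingers at (262,140) and (318,140) in the crop, brick at (292,235). Now I'll push slowly.

Emit:
apply_moves([
  {"jaw":0.56,"delta_pos":[-8,0,0],"spin":0},
  {"jaw":0.56,"delta_pos":[-15,0,0],"spin":0},
  {"jaw":0.56,"delta_pos":[-20,0,0],"spin":0},
  {"jaw":0.56,"delta_pos":[-25,0,0],"spin":0},
  {"jaw":0.56,"delta_pos":[-30,0,0],"spin":0},
  {"jaw":0.56,"delta_pos":[-35,0,0],"spin":0},
  {"jaw":0.56,"delta_pos":[-40,0,0],"spin":0},
  {"jaw":0.56,"delta_pos":[-45,0,0],"spin":0},
])

```text
time_s: 3.8
ee_pos: [502.3, 110.0, 156.1]
ee_rot: [179.9, 0.1, 175.1]
force: [0.4, 0.4, 0.4]
gripper_width: 40.1
```

```bash
python3 - <<'E'
from h import *
move([515,109,155],175)
cv2.imwrite("pics/b_s.png",cv2.resize(cams.grab_frame("scene")[120:270,250:450],None,fx=3,fy=3)[...,::-1])
E
```

```text
now [502.3 110.  156.1] [1.7993e+02 1.4000e-01 1.7506e+02] 3.8 40.12907172679837 [0.35 0.4  0.43]
spin 0.0011 [[-12.7, 0.1, 1.1]]
```

View pics/b_s.png

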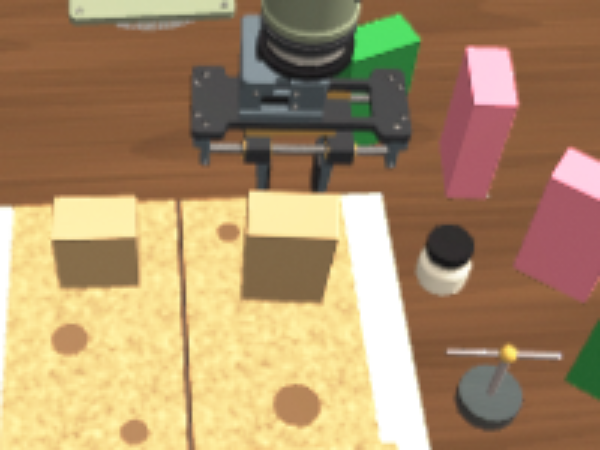

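The brick is leaning: its top front edge went from row 210 to 237 in the crop, while its foot stayed at 300. I'll keep pushing past 0.3 rad.

Emit:
apply_moves([
  {"jaw":0.56,"delta_pos":[-5,0,0],"spin":0},
  {"jaw":0.56,"delta_pos":[-10,0,0],"spin":0},
  {"jaw":0.56,"delta_pos":[-15,0,0],"spin":0},
  {"jaw":0.56,"delta_pos":[-20,0,0],"spin":0},
  {"jaw":0.56,"delta_pos":[-25,0,0],"spin":0},
  {"jaw":0.56,"delta_pos":[-25,0,0],"spin":0},
  {"jaw":0.56,"delta_pos":[-20,0,0],"spin":0},
  {"jaw":0.56,"delta_pos":[-10,0,0],"spin":0},
])

```text
time_s: 4.85
ee_pos: [512.4, 109.1, 156.0]
ee_rot: [179.9, 0.2, 175.0]
force: [-0.1, -0.0, 0.4]
gripper_width: 40.1
```

```bash
python3 - <<'E'
from h import *
move([515,109,155],175)
cv2.imwrite("pics/c_s.png",cv2.resize(cams.grab_frame("scene")[150:330,220:440],None,fx=3.4,fy=3.4-.1)[:590,:,::-1])
E
```

```text
now [512.4 109.1 156. ] [1.7993e+02 1.7000e-01 1.7505e+02] 4.85 40.08646203583663 [-0.09 -0.02  0.37]
spin 0.0009 [[-2.6, 0.1, 1.1]]
```

View pics/c_s.png

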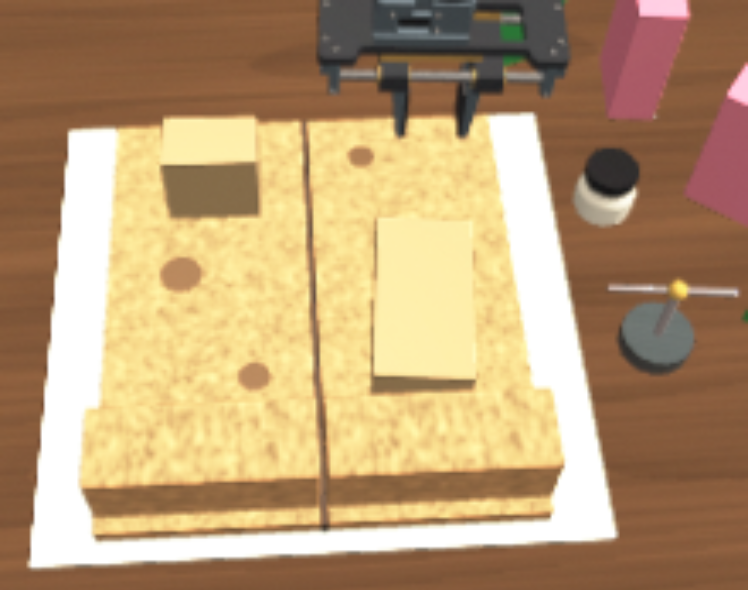

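The brick fell flat, with its top face at crop (373–474, 217–382), near end behind. I'll fit its pose.

```bash
python3 - <<'E'
from h import *
s=lambda a:np.array(a)/[3.4,3.3]+[220,150]
L=[[-75,-40,74],[-75,40,74],[75,40,74],[75,-40,74]]
p,r=fit([610,100,0],[("scene",L,s([[379,217],[471,220],[474,382],[373,375]]))])
hp=np.array([601.7,8.76,np.radians(-1.27)])
c,q=np.cos(hp[2]),np.sin(hp[2]);d=p[:2]-hp[:2]
print(p[:2],np.degrees(p[2]),"hearth",c*d[0]+q*d[1],-q*d[0]+c*d[1],r.tolist())
print("near end mid",p[:2]-75*np.array([np.cos(p[2]),np.sin(p[2])]))
for t in ([495,108,156],[495,108,52]): move(t,178.7)
E
```

```text
[629.73669719  96.34800805] -7.298767176178032 hearth 26.088521099507286 88.18789379082646 [[-0.6, -0.3], [0.7, 0.2], [0.6, -0.2], [-0.7, 0.3]]
near end mid [555.34440896 105.87625302]
now [510.6 109.1 156. ] [1.7995e+02 5.0000e-02 1.7506e+02] 4.9 40.080815464285614 [-0.82  0.76 -0.23]
spin -0.0635 [[15.5, -2.5, 0.0]]
now [510.6 109.1 156. ] [1.7995e+02 5.0000e-02 1.7506e+02] 4.9 40.080815464285614 [-0.82  0.76 -0.23]
spin -0.0635 [[15.6, -2.6, 104.0]]
```

Emit:
apply_moves([
  {"jaw":0.56,"delta_pos":[10,-3,0],"spin":-0.03},
  {"jaw":0.56,"delta_pos":[13,-3,25],"spin":-0.064},
  {"jaw":0.56,"delta_pos":[13,-3,50],"spin":-0.064},
  {"jaw":0.56,"delta_pos":[13,-3,75],"spin":-0.064},
  {"jaw":0.56,"delta_pos":[13,-3,95],"spin":-0.064},
  {"jaw":0.56,"delta_pos":[13,-3,104],"spin":-0.064},
  {"jaw":0.56,"delta_pos":[13,-3,104],"spin":-0.064},
  {"jaw":0.56,"delta_pos":[13,-3,104],"spin":-0.064},
])

```text
time_s: 5.9
ee_pos: [498.0, 107.4, 52.8]
ee_rot: [179.9, 0.1, 178.7]
force: [-0.4, -1.3, 0.5]
gripper_width: 40.1
```

```bash
python3 - <<'E'
from h import *
move([535,105,52],178.7)
cv2.imwrite("pics/d_s.png",cv2.resize(cams.grab_frame("scene")[150:330,220:440],None,fx=3.4,fy=3.3)[:590,:,::-1])
E
```

```text
now [498.  107.4  52.8] [1.7993e+02 1.5000e-01 1.7875e+02] 5.9 40.086165220602304 [-0.44 -1.27  0.53]
spin 0.0008 [[-37.0, -1.6, 0.9]]
```

View pics/d_s.png

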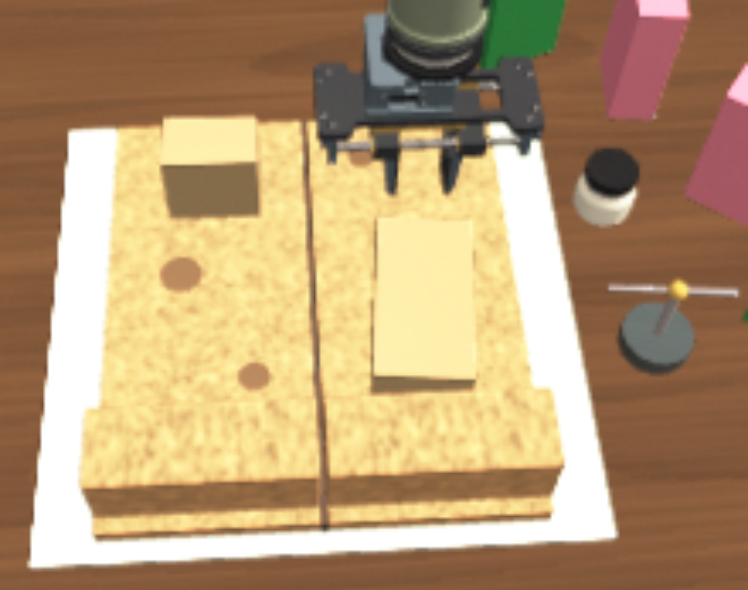

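The fingers are down and lined up behind the near end, at about (390,185) and (450,185). Now I'll push along slowly.

Emit:
apply_moves([
  {"jaw":0.56,"delta_pos":[-12,0,0],"spin":0},
  {"jaw":0.56,"delta_pos":[-22,0,0],"spin":0},
  {"jaw":0.56,"delta_pos":[-29,0,0],"spin":0},
  {"jaw":0.56,"delta_pos":[-35,0,0],"spin":0},
  {"jaw":0.56,"delta_pos":[-41,0,0],"spin":0},
  {"jaw":0.56,"delta_pos":[-46,0,0],"spin":0},
  {"jaw":0.56,"delta_pos":[-50,0,0],"spin":0},
  {"jaw":0.56,"delta_pos":[-54,0,0],"spin":0},
])

```text
time_s: 6.95
ee_pos: [552.1, 106.3, 52.8]
ee_rot: [179.9, 0.1, 178.7]
force: [-1.0, -0.6, 0.2]
gripper_width: 40.2
```

```bash
cat > look.py <<'E'
from h import *
import sys
move([535,105,52],178.7)
cv2.imwrite(f"pics/{sys.argv[1]}.png",cv2.resize(cams.grab_frame("scene")[150:330,220:440],None,fx=3.4,fy=3.3)[:590,:,::-1])
E
python3 look.py e_s
```

```text
now [552.1 106.3  52.8] [1.7993e+02 1.3000e-01 1.7874e+02] 6.95 40.20153678470876 [-1.01 -0.57  0.23]
spin 0.0007 [[17.1, -1.6, 0.8]]
```

View pics/e_s.png

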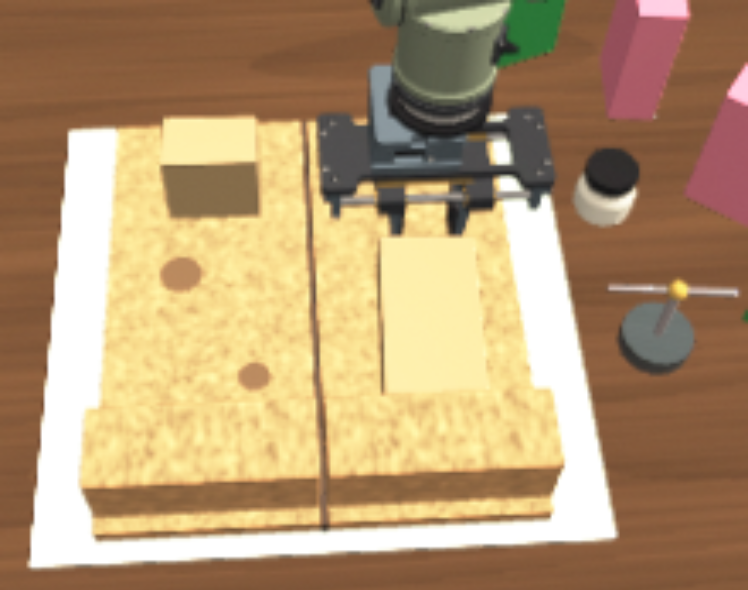

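The brick has turned square to the wall, and its far edge is at row ~391, close to the wall. I'll keep pushing gently and watch the force.

Emit:
apply_moves([
  {"jaw":0.56,"delta_pos":[-2,0,0],"spin":0},
  {"jaw":0.56,"delta_pos":[-4,0,0],"spin":0},
  {"jaw":0.56,"delta_pos":[-5,0,0],"spin":0},
  {"jaw":0.56,"delta_pos":[-6,0,0],"spin":0},
  {"jaw":0.56,"delta_pos":[-7,0,0],"spin":0},
  {"jaw":0.56,"delta_pos":[-8,0,0],"spin":0},
  {"jaw":0.56,"delta_pos":[-8,0,0],"spin":0},
  {"jaw":0.56,"delta_pos":[-8,0,0],"spin":0},
])

```text
time_s: 8.0
ee_pos: [553.8, 105.7, 52.8]
ee_rot: [-180.0, -0.7, 178.6]
force: [-16.7, -0.6, 12.0]
gripper_width: 40.0
```

```bash
python3 look.py f_s
```

```text
now [553.8 105.7  52.8] [-179.99   -0.66  178.65] 8.0 39.9866189816469 [-16.66  -0.59  12.03]
spin -0.0009 [[18.7, -1.1, 1.0]]
```

View pics/f_s.png

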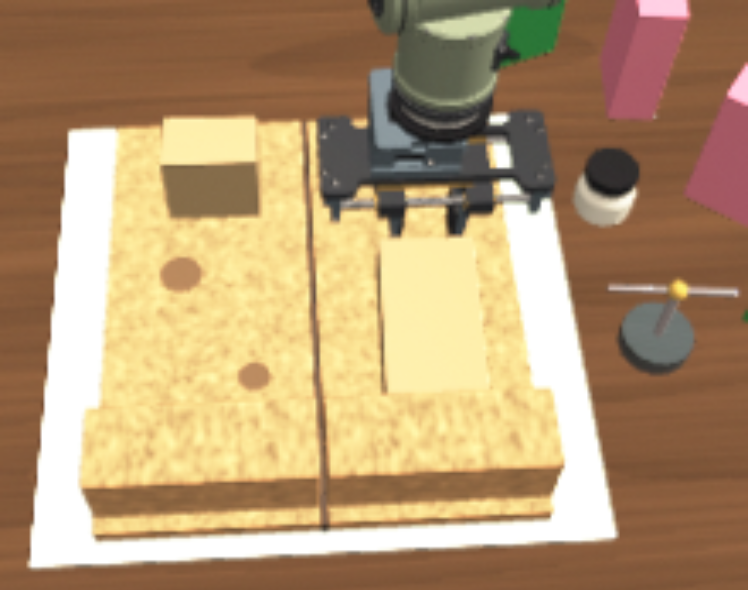

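The tool stopped against 17 N after moving 2 mm, so the brick has met the wall. I'll back off level, raise the tool and check.

Emit:
apply_moves([
  {"jaw":0.56,"delta_pos":[4,0,0],"spin":0},
  {"jaw":0.56,"delta_pos":[12,0,0],"spin":0},
  {"jaw":0.56,"delta_pos":[25,0,0],"spin":0},
  {"jaw":0.56,"delta_pos":[40,0,0],"spin":0},
  {"jaw":0.56,"delta_pos":[60,0,-40],"spin":0},
  {"jaw":0.56,"delta_pos":[80,0,-90],"spin":0},
  {"jaw":0.56,"delta_pos":[110,0,-140],"spin":0},
  {"jaw":0.56,"delta_pos":[140,0,-160],"spin":0},
])

```text
time_s: 9.05
ee_pos: [415.4, 109.2, 217.1]
ee_rot: [179.9, -0.4, 178.6]
force: [0.2, 0.1, 0.5]
gripper_width: 40.2
```

```bash
python3 look.py g_s; python3 - <<'E'
from h import *
cv2.imwrite("pics/g_t.png",cv2.resize(cams.grab_frame("top")[100:272,240:420],None,fx=3.4,fy=3.4,interpolation=cv2.INTER_CUBIC)[...,::-1])
E
```

```text
now [415.4 109.2 217.1] [179.94  -0.36 178.65] 9.05 40.18889507407643 [0.16 0.06 0.51]
spin -0.0009 [[-120.7, -1.6, 164.3]]
```

View pics/g_s.png

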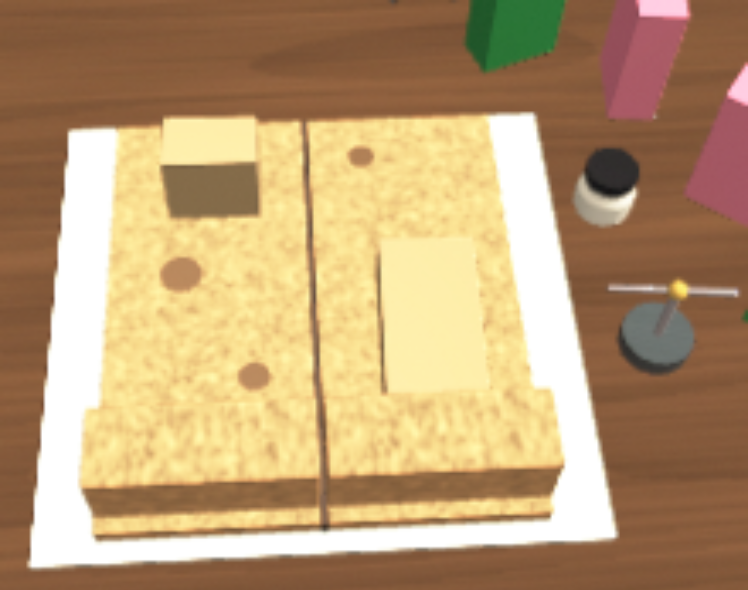

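View pics/g_t.png

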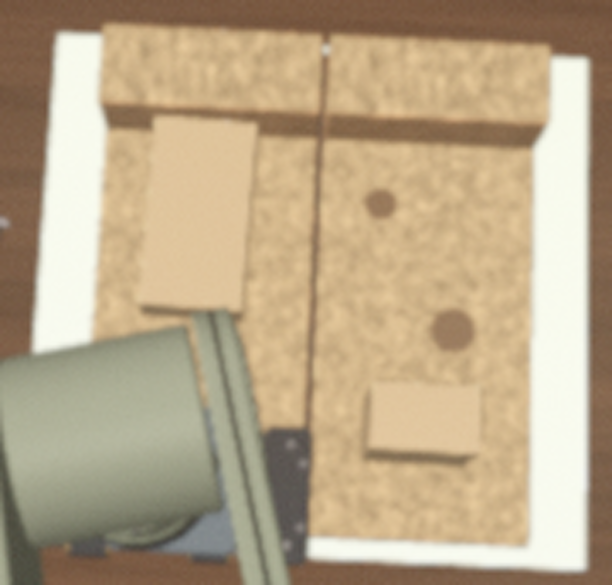

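```bash
python3 - <<'E'
from h import *
t=lambda a:np.array(a)/3.4+[240,100]
s=lambda a:np.array(a)/[3.4,3.3]+[220,150]
L=np.array([[75,40,74],[75,-40,74],[-75,-40,74],[-75,40,74]])
o=[("top",L,t([[153,115],[258,123],[242,312],[139,306]])),("scene",L,s([[487,388],[386,393],[381,238],[473,238]]))]
hp=np.array([601.7,8.76,np.radians(-1.27)]);c,q=np.cos(hp[2]),np.sin(hp[2])
for oo in ([o[0]],[o[1]],o):
    p,r=fit([640,100,0],oo);e=p[:2]+75*np.array([np.cos(p[2]),np.sin(p[2])])-hp[:2]
    print(p[:2],"yaw rel",np.degrees(p[2]-hp[2]),"top x rel wall",c*e[0]+q*e[1]-120,"y",-q*e[0]+c*e[1],abs(r).max())
E
```

```text
[645.3466607 100.2610862] yaw rel -1.152558174298065 top x rel wall -3.4072527928222485 y 90.93739447025001 0.5
[643.752851   100.46904481] yaw rel -2.6047322945601747 top x rel wall -5.06759477500718 y 89.21015810440782 2.1
[645.07938735 100.29031695] yaw rel -1.6594368904140595 top x rel wall -3.6913885510369653 y 90.29739346577605 2.3
```

```bash
python3 -c "
from workcell import env
print(env.job_done())"
```

```text
the job is handed in; nothing more can be done
None
```

I tipped the tall tan brick over towards the back wall with two part-open fingers high on its near face. I then pushed its near end along until the tool stopped against about 17 N at the wall, backed off and handed the job in. The hand-in reports no verdict.

**Last checks:**
- **Position:** the brick lies flat, about 1 to 3° off square to the wall. The camera fits put its end 3 to 5 mm short of the wall, inside the 8 mm limit. The push stalling suggests full contact, so the two disagree by a few mm, which is within measuring error.
- **Contact:** the tool is clear of the brick, and the wrist force reads about 0.
- **Other things:** the short brick, jar and tweezer stand look unmoved in the last pictures. The torch was outside those crops, and the arm never went near it.

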